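Hold the tube gauge at its set angle on a clip-on handlebar

TASK

A clip-on handlebar is clamped in the drill vice and has to be marked for the hole of its switch pin. Pick up the tube gauge by its grip, seat its V saddle squarely astride the bar, centred over the orange painted ring and with its dial towards the bar's free end, and rock it round the bar until the swinging pointer comes to rest on the red mark. Finish holding it there, steady and lightly pressed down on the bar, so the spot can be marked; do not let go, and leave the other things on the bench where they are.

Things in the scene. Friction and masses are not known exactly. Their poses are not given: they have to be found in the camera images.
- gauge: Tube gauge, about 0.4 kg, 164 mm tall, standing on its saddle. Origin: centre of its underside; x is the dial's normal (dial looks to +x), y across the dial, z up. Aluminium V saddle below, 60 mm in y, 30 mm in x, 29 mm high; blue round dial case above it, 96 mm across, 24 mm thick (bezel and pointer stand 4 mm proud in front), centre 75 mm up; grip on top. Let go on the bar, it falls off.
- gauge_grip (a point): Middle of the aluminium square grip on top of the gauge, on its z axis, 144 mm above its underside. The grip is 28 mm in y by 24 mm in x and reaches from 124 to 164 mm above the underside. Axes as the gauge's.
- saddle (a point): Point on the gauge's z axis, 4.4 mm above its underside: the bar's axis lies here when the gauge is seated. The saddle's inverted 90 degree V runs along x right through it: apex 20 mm above the underside, mouth 40 mm wide, flanks rest on the 22 mm bar, feet beside the mouth straddle it. Axes as the gauge's.
- pointer (a joint): Angle (rad) of the black pointer, about the gauge's x axis at the dial's centre. A free pendulum that keeps upright in the world: 0 with the gauge upright, else minus the gauge's turn about its own x (gauge leaned over to its +y side: positive). Swings at about 3 Hz, settles in about 1 s. The pointer is on the mark when both joints are equal.
- pointer_tip (a point): Tip of the pointer, 36 mm from the dial's centre; its z axis points along the pointer.
- mark (a joint): Angle (rad) of the red mark on the bezel, measured as the pointer's: 0 at the top of the dial, positive towards the gauge's -y side. Set before the start, between 0.2 and 0.6; stays put.
- mark_tip (a point): Inner end of the red mark (a red tab 5 mm wide, folded over the rim), 38 mm from the dial's centre; its z axis points outwards through the mark.
- vice: Green cast drill-press vice, fixed to the bench. Origin on the bench under the bar's axis, at the middle of the jaws; x along the jaws and the bar, z up. Jaws 104 mm long in x, tops 78 mm above the bench; base reaches from 58 mm on the -y side to 148 mm on the +y side, screw and tommy bar to 195 mm.
- bar: Clip-on handlebar: level aluminium tube of 22 mm diameter, rigid, fast in the jaws. Origin on its axis, 62 mm above the bench, at the middle of the jaws; x along the bar to the free end, 200 mm from the origin. The fork clamp sits on the other end, out to 163 mm on the -x side.
- band: Orange ring, 8 mm wide, painted on the bar 85 to 150 mm from the middle of the jaws. Origin on the bar's axis; x along the bar to the free end, z up.
- spray: Red spray can, 66 mm diameter, 190 mm tall, standing: a bystander. Origin: centre of the underside.
- cup: White mug, 80 mm diameter, 92 mm tall, standing: a bystander. Origin: centre of the underside.
- wrench: Steel wrench 190 mm long, lying along its x: a bystander. Origin: centre of the underside.
- rubber_grip: Black rubber handlebar grip, 121 mm long, 40 mm across its flange, lying along its x: a bystander. Origin: underside, near the middle.
Things that resemble listed ones, but are neither listed nor needed, are in the scene too. Of the things like the gauge, leave any that is purple; of the rest the smaller one is meant.

How it is judged:
On the way, in this order (a step that is already met when the one before it is completed fails the run):
1. the gauge is lifted clear of the bench in the gripper (height (world z) of gauge above 0.02 m and contact force between the fingers and gauge above 2 N and contact force between gauge and bar below 0.1 N), for 0.1 s.
2. its V saddle is seated on the bar over the orange ring (x of saddle in the frame of band between -0.008 and 0.008 m and y of saddle in the frame of band between -0.004 and 0.004 m and z of saddle in the frame of band between -0.004 and 0.004 m and angle between the x axis of gauge and the x axis of band, either way round below 0.1 rad and x of pointer_tip in the frame of band above 0 m and contact force between gauge and bar above 0.5 N), for 0.2 s.
At the end, for the whole second after the job is handed in: The gripper holds the gauge, its saddle seated square on the bar, dial to the free end (seat within 4 mm, 6 degrees) within 8 mm of the orange ring, pressed on with 0.5 to 45 N, at rest, and the pointer rests within 0.06 rad (3.4 degrees) of the red mark (all of step 2 and angle between the z axis of pointer_tip and the z axis of mark_tip, either way round below 0.06 rad and velocity of joint pointer between -0.3 and 0.3 rad/s and contact force between gauge and bar below 45 N and contact force between the fingers and gauge above 2 N and linear speed of gauge below 0.02 m/s); the arm keeps its last pose, push and grip.
It fails at once if the spray is pushed away or knocked over (distance of spray from where it was at the start of the episode above 0.03 m or angle between spray's own z axis and vertical above 0.5 rad).
It fails at once if the cup is pushed away or knocked over (distance of cup from where it was at the start of the episode above 0.03 m or angle between cup's own z axis and vertical above 0.5 rad).
It fails at once if the wrench is pushed away or knocked over (distance of wrench from where it was at the start of the episode above 0.03 m).
It fails at once if the rubber grip is pushed away or knocked over (distance of rubber_grip from where it was at the start of the episode above 0.03 m).
It also fails if it takes over 40 s, if anything falls off the work surface, if the arm or the gripper's body presses on something with over 40 N, if the wrist force passes 120 N, or if a joint passes its speed limit or range.

ROBOT

A 6-joint arm with a two-finger parallel gripper is mounted at the origin on the work surface. World frame = base frame: x ahead of the robot, y to its left, z up, the work surface at z = 0. Lengths are in m, angles in rad, forces in N, time in s.
With the tool pointing down it reaches from about 0.375 to 0.975 m from the base axis. Payload 3.8 kg.
Tool frame: the origin (TCP) lies midway between the tips of the shut fingers; the grasp point (between the pads) lies 19 mm behind it; z points along the fingers, y is the line along which they close (so a half turn about z gives the same grasp; the last joint's range is limited). The gripper opens to 85 mm and grips with 20 to 120 N. Pads are 22 mm wide; open, the fingers measure 114 mm over their backs; the gripper's body (76 mm by 85 mm) begins 54 mm behind the grasp point. The pads swing forward as they close: fully open they stand 13 mm farther back than shut.
Start: joints at [1.146, 0.264, 1.604, -0, 1.274, -0.037], TCP at [0.255, 0.625, 0.231] pointing down, gripper open.
Joint ranges: [-2.63, 2.63], [-0.94, 2.18], [0.31, 2.57], [-1.31, 4.45], [0, 2.66], [-2.55, 2.55]. Speed limits (rad/s): [2.57, 2.57, 3.14, 3.14, 3.14, 3.14].

INTERFACE

Orientations are given as a rotation vector (axis times angle).
In Python, from workcell import status, read_camera, workorder, masks_of gives the robot as it stands.
- The arm moves only by the tool drive_tool, never from a script. Its argument "rows" is a list of rows, each a list of 7 numbers: the turn, a rotation vector about the tool's x, y, z in degrees, then the shift along the tool's x, y, z in m, then the opening, from 0 (shut) to 1 (fully open). In form: [[ax, ay, az, tx, ty, tz, claw], ...]. A call has 1 to 8 rows; each row shifts and turns the commanded pose from where the row before left it, along the tool's axes as they then stand; what a row does not reach is not made up. A row lasts 1/12 s, in which the tool goes at most 41.7 mm and 7.16 degrees, less where a joint would pass 70% of its speed; a pose out of reach is approached as far as the arm can. A call is refused whole if a number of a shift passes 0.0417 or a number of a turn 7.16, either way. A call with a gripper value outside its range is refused whole. The fingers move at their own pace and stop on an object; "force" is the grip in N (left out, the last holds). Time passes only in rows, so rows that do not move let the fingers close. It gives the time, the measured TCP pose, the force, the opening and the grip force at its end, in the units of the state.
- status.read_state(): the state, without advancing time (a new reading comes with each control period).
- read_camera(name): name is "side" or "top" or "wrist"; returns a dict with "color" (420x560x3 uint8, red, green, blue), "intrinsics" (3x3 intrinsics, pixels), "world_from_camera" (4x4, takes a point from camera to world coordinates); the wrist camera has in their place "mount" (4x4, takes a point from camera to tool coordinates, whose origin is the TCP and whose axes are the flange's). Camera axes: x right, y up, looking along -z (the intrinsics and any distortion apply to the point x, -y, -z); pixel columns grow to the right and rows downward; lengths in m; the calibration is good to about 2 mm. A picture is of the moment at which its call begins: read the wrist's pose just before it. There is no depth.
- workorder.finish_job(): hands the job in; it is judged then, once.
Trained networks look in a picture, given as the dict that the camera call returned (one of the last four; its "shot" number tells which), for a name from the list of things; names that differ only in an ending like _2 or _b are one class to them, and where a whole thing is asked for, a point or a joint stands for the part that bears it (a point fixed in the world has none). Each returns a list of dicts, best first, with "score" (0 to 1); they miss things now and then, are a little off and sometimes report something else, mostly with a low value. They report only what shows in the picture. A call takes as long as a camera call. They do not tell look-alikes from the thing itself.
- masks_of(picture, name): "mask" (420x560 bool, what is visible of it) and "bbox" ([left, top, right, bottom] in pixels, round what is visible of it).
The state is a dict: "time": time; "q": joint angles; "joint_vel": joint speeds; "joint_torque": joint torques, N m; "tool_pos": TCP position; "tcp_rot": TCP orientation; "wrist_force": force on the tool from outside, world axes, zero at the start; "torque": the same for the moment, N m; "width": opening from 0.0 (shut) to 1.0 (fully open); "grip_force": force on a finger pad.
Only numpy, scipy, OpenCV 4.12 (cv2) and the standard library are available. Lean on these libraries where they do the work, as an engineer would, in place of code of your own. Each camera call takes 0.05 s, during which the arm holds its last target. There are 200 camera calls.

## Working session

There is one attempt and no reset: what is moved stays moved. The work goes in short steps, Python scripts to look and compute and a tool call to move; the robot and the scene stay as the last step left them, time stands still between calls to the robot, and variables do not carry over. Pictures are saved under pics/ and viewed, at most 10 in all, crops included, and the job is handed in when it is done.

Besides the shell and the picture viewer there is one more tool, called after ">>>" by a JSON object that holds its "name" and its "arguments". drive_tool: Moves the arm, as the interface text tells. Its arguments: {"type":"object","properties":{"rows":{"type":"array"},"force":{"type":"number"}},"required":["rows"]}

```bash
mkdir -p pics; cat > h.py <<'E'
import numpy as np, cv2
from scipy.spatial.transform import Rotation as R
from workcell import status, read_camera, workorder, masks_of
def T_of(p, s=None):
    if "world_from_camera" in p: return np.array(p["world_from_camera"])
    T=np.eye(4); T[:3,:3]=R.from_rotvec(s["tcp_rot"]).as_matrix(); T[:3,3]=s["tool_pos"]
    return T@np.array(p["mount"])
def ray(p,uv,s=None):
    T=T_of(p,s); K=np.array(p["intrinsics"])
    d=np.linalg.inv(K)@[uv[0],uv[1],1]; d=T[:3,:3]@(d*[1,-1,-1]); return T[:3,3],d/np.linalg.norm(d)
def onz(p,uv,z,s=None):
    o,d=ray(p,uv,s); return o+d*(z-o[2])/d[2]
def proj(p,X,s=None):
    T=T_of(p,s); X=np.atleast_2d(X); c=(X-T[:3,3])@T[:3,:3]; c=c*[1,-1,-1]
    u=c@np.array(p["intrinsics"]).T; return u[:,:2]/u[:,2:]
def tri(*rays):
    A=0;b=0
    for o,d in rays:
        M=np.eye(3)-np.outer(d,d); A=A+M; b=b+M@o
    return np.linalg.solve(A,b)
def save(p,n): cv2.imwrite(f"pics/{n}.png",p["color"][:,:,::-1])
E
python3 - <<'E'
from h import *
s=status.read_state(); print(s)
for n in ("side","top"):
    p=read_camera(n); save(p,n+"0"); print(n,p["intrinsics"],p["world_from_camera"], [k for k in p])
    for name in ("gauge","band","bar","vice","spray","cup","wrench","rubber_grip","mark","pointer"):
        for m in masks_of(p,name): print(name,round(m["score"],2),m["bbox"])
a=cv2.imread("pics/side0.png");b=cv2.imread("pics/top0.png")
E
```

```text
{'time': 0.0, 'q': array([ 1.14611105e+00,  2.64773781e-01,  1.60538791e+00, -1.01793345e-06,
        1.27369330e+00, -3.69156681e-02]), 'joint_vel': array([-0.00054226,  0.00165986, -0.0012003 , -0.00038014, -0.00088334,
        0.00080758]), 'joint_torque': array([-7.88323928e-05, -5.15093887e+01, -3.67320657e+01,  1.33083804e-04,
        1.27577037e-02,  2.09690484e-05]), 'tool_pos': array([0.25494234, 0.62420834, 0.22994062]), 'tcp_rot': array([-0.60519769, -3.08222042,  0.00345922]), 'wrist_force': array([0.34470344, 0.08546389, 0.06391129]), 'torque': array([0.02838659, 0.0125168 , 0.04343141]), 'grip_force': 0.0, 'width': 0.9988447774492047}
side [[443.44001879   0.         290.86639362]
 [  0.         443.44001879 209.43002928]
 [  0.           0.           1.        ]] [[ 0.72986639  0.43071514 -0.53082909 -0.08440662]
 [-0.68354921  0.45138098 -0.57359889 -0.71194863]
 [-0.00745157  0.78149836  0.6238628   0.84875796]
 [ 0.          0.          0.          1.        ]] ['color', 'intrinsics', 'world_from_camera', 'shot']
gauge 0.72 [243.4, 259.0, 306.6, 351.6]
gauge 0.68 [2
[... 506 characters left out ...]
-01 -1.38286544e-01  3.86521169e-01]
 [-9.99716849e-01  1.24449655e-03 -2.37628550e-02 -1.73516449e-02]
 [-2.33622055e-02  1.38354794e-01  9.90107145e-01  1.36186665e+00]
 [ 0.00000000e+00  0.00000000e+00  0.00000000e+00  1.00000000e+00]] ['color', 'intrinsics', 'world_from_camera', 'shot']
gauge 0.93 [337.1, 279.1, 378.2, 316.9]
gauge 0.92 [335.3, 245.0, 362.5, 258.8]
gauge 0.85 [355.5, 211.9, 383.4, 222.4]
vice 0.58 [185.3, 188.8, 267.4, 297.4]
spray 0.68 [117.5, 188.3, 152.5, 217.3]
cup 0.55 [396.2, 174.1, 429.4, 209.2]
wrench 0.85 [250.8, 125.0, 267.9, 180.0]
rubber_grip 0.58 [335.0, 140.3, 349.8, 179.0]
rubber_grip 0.23 [251.3, 127.4, 266.4, 179.8]
mark 0.45 [340.1, 279.7, 373.4, 306.6]
```

View pics/side0.png

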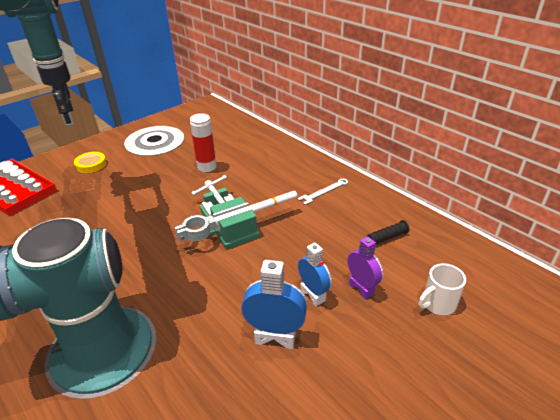

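View pics/top0.png

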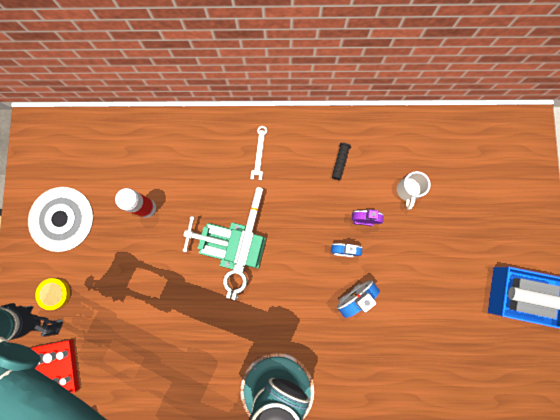

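Small blue gauge is at side (314,273) / top (348,250). Look-alikes are the large blue one at side (275,305) / top (358,298) and the purple one at side (365,267) / top (367,217). The purple one is excluded, and of the rest the smaller one is meant, so I choose the gauge at side (314,273). The orange ring is near side (276,202) / top (256,207). Next, a close crop to check and measure.

```bash
python3 - <<'E'
from h import *
S=read_camera("side");P=read_camera("top")
a=cv2.resize(S["color"][225:355,235:395],None,fx=5,fy=5,interpolation=cv2.INTER_CUBIC)[:600]
a=cv2.resize(S["color"][235:315,285:345],(450,600),interpolation=cv2.INTER_CUBIC)
b=cv2.resize(P["color"][235:270,325:375],(350,245),interpolation=cv2.INTER_CUBIC)
c=cv2.resize(P["color"][180:245,230:280],(350,355),interpolation=cv2.INTER_CUBIC)
cv2.imwrite("pics/crop1.png",np.hstack([a,np.vstack([b,c])])[:,:,::-1])
# band orange
for n,p in (("S",S),("T",P)):
    h=cv2.cvtColor(p["color"],cv2.COLOR_RGB2HSV).astype(int)
    m=(h[...,0]>8)&(h[...,0]<22)&(h[...,1]>120)&(h[...,2]>190)
    for mm in masks_of(p,"band"): print(n,"band",mm["score"],mm["bbox"])
    for mm in masks_of(p,"gauge_grip"): print(n,"grip",mm["score"],mm["bbox"])
    k,l,st,ce=cv2.connectedComponentsWithStats(m.astype(np.uint8))
    box=(230,180,320,260)
    for i in range(1,k):
        if box[0]<ce[i][0]<box[2] and box[1]<ce[i][1]<box[3] and st[i,4]>3: print(n,ce[i],st[i])
g=onz(P,(346,247),.164); print("grip approx",g)
print("bases side", onz(S,(315,297),0), "bigger",onz(S,(275,340),0),"purple",onz(S,(369,290),0))
E
```

```text
S grip 0.96 [240.1, 261.9, 304.7, 350.3]
S grip 0.75 [297.5, 244.0, 332.4, 307.1]
S grip 0.74 [346.3, 237.6, 382.4, 298.2]
S [280.11111111 190.88888889] [277 189   7   5   9]
S [245.08333333 197.97222222] [237 191  17  14  36]
S [317.85208333 222.975     ] [279 199  80  52 960]
S [275.   201.25] [274 200   3   4   8]
S [267.11111111 226.77777778] [265 226   5   3   9]
S [272.25 230.  ] [271 229   3   3   4]
S [264.15151515 246.63636364] [254 239  23  19  66]
S [303.66666667 254.83333333] [303 254   3   3   6]
T grip 0.81 [329.6, 244.2, 368.4, 256.8]
T grip 0.79 [353.0, 207.9, 386.5, 224.8]
T grip 0.74 [337.6, 279.7, 379.3, 315.0]
T grip 0.55 [114.3, 187.0, 155.6, 216.2]
grip approx [ 0.44872676 -0.20466723  0.164     ]
bases side [ 0.44483576 -0.22438603  0.        ] bigger [ 0.29129395 -0.24949671  0.        ] purple [ 0.55857459 -0.30133128  0.        ]
```

View pics/crop1.png

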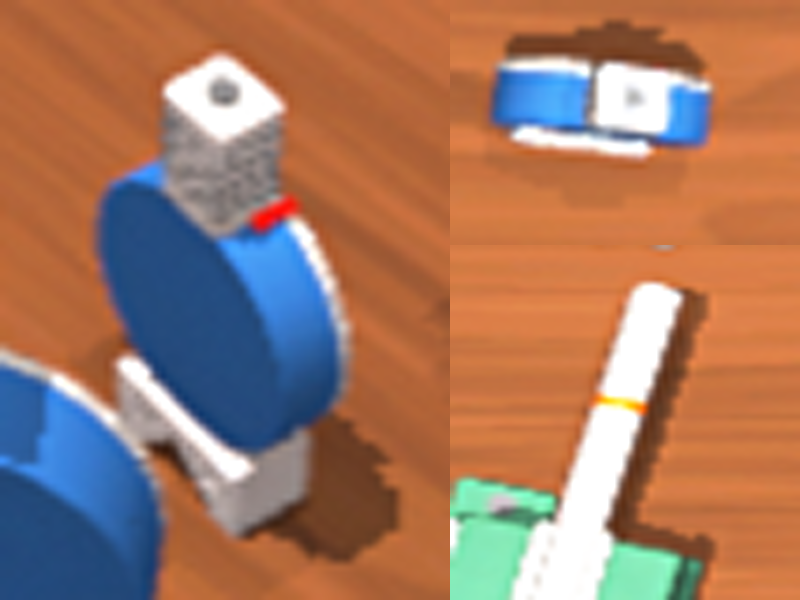

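The close crop shows the smaller gauge: aluminium grip top at side ≈(314,247), red tab at ≈(321,263) on its -y rim, and the dial looking to world +x. The ring is at top ≈(254,209) and the bar's free end at ≈(259,188).

```bash
python3 - <<'E'
from h import *
S=read_camera("side");P=read_camera("top");s=status.read_state();W=read_camera("wrist")
G=tri(ray(S,(314.1,247.4)),ray(P,(350.5,248.4)));print("grip top",G, onz(P,(350.5,248.4),.164))
b=onz(P,(253.8,208.8),.073); e=onz(P,(259.2,188.5),.068);print("band",b,"tri",tri(ray(P,(253.8,208.8)),ray(S,(275,201.2))),"end",e,np.linalg.norm(e-b),np.degrees(np.arctan2(*(e-b)[1::-1])))
print(np.array(W["mount"]).round(4)); print(W["intrinsics"]); print(R.from_rotvec(s["tcp_rot"]).as_matrix().round(3),s["tool_pos"])
# yaw from top : dial case blue outline
m=[x for x in masks_of(P,"gauge") if abs(x["bbox"][1]-245)<6][0]["mask"]; print(cv2.minAreaRect(np.argwhere(m)[:,::-1].astype(np.float32)))
E
```

```text
grip top [ 0.44412028 -0.2173004   0.16323657] [ 0.44469001 -0.21767909  0.164     ]
band [0.57456949 0.07285034 0.073     ] tri [0.57737543 0.07287941 0.06119757] end [0.64174433 0.05640974 0.068     ] 0.06933795930344121 -13.75243140515028
[[-8.000e-04  9.618e-01  2.738e-01  6.860e-02]
 [ 1.000e+00  5.000e-04  1.100e-03 -9.000e-04]
 [ 9.000e-04  2.738e-01 -9.618e-01 -1.433e-01]
 [ 0.000e+00  0.000e+00  0.000e+00  1.000e+00]]
[[363.55086492   0.         279.08940964]
 [  0.         363.55086492 208.44117543]
 [  0.           0.           1.        ]]
[[-0.926  0.378 -0.   ]
 [ 0.378  0.926  0.   ]
 [ 0.     0.    -1.   ]] [0.25523405 0.6248812  0.23129405]
((346.2078857421875, 249.9207763671875), (30.249130249023438, 11.741438865661621), 5.710593223571777)
```

```bash
cat >> h.py <<'E'
def plan(p0,h0,p1,h1,n,bump=(0,0,0)):
    """rows for a downward tool; h = heading of tool x in deg"""
    f=lambda t:np.array(p0)+t*(np.array(p1)-p0)+4*t*(1-t)*np.array(bump); out=[]
    for i in range(n):
        d=f((i+1)/n)-f(i/n); h=np.radians(h0+(h1-h0)*i/n); c,s_=np.cos(h),np.sin(h)
        out.append([0,0,round(-(h1-h0)/n,2),round(c*d[0]+s_*d[1],4),round(s_*d[0]-c*d[1],4),round(-d[2],4),1])
    return out
E
python3 - <<'E'
from h import *
for i,r in enumerate(plan([.2549,.6246,.231],157.8,[.444,-.217,.30],-6,26,(.07,0,.02))): print(r)
E
```

```text
[0, 0, 6.3, np.float64(-0.0286), np.float64(-0.0233), np.float64(-0.0056), 1]
[0, 0, 6.3, np.float64(-0.0302), np.float64(-0.0204), np.float64(-0.0054), 1]
[0, 0, 6.3, np.float64(-0.0316), np.float64(-0.0175), np.float64(-0.0051), 1]
[0, 0, 6.3, np.float64(-0.0327), np.float64(-0.0144), np.float64(-0.0049), 1]
[0, 0, 6.3, np.float64(-0.0335), np.float64(-0.0114), np.float64(-0.0047), 1]
[0, 0, 6.3, np.float64(-0.0341), np.float64(-0.0083), np.float64(-0.0044), 1]
[0, 0, 6.3, np.float64(-0.0344), np.float64(-0.0052), np.float64(-0.0042), 1]
[0, 0, 6.3, np.float64(-0.0344), np.float64(-0.0022), np.float64(-0.004), 1]
[0, 0, 6.3, np.float64(-0.0342), np.float64(0.0008), np.float64(-0.0037), 1]
[0, 0, 6.3, np.float64(-0.0337), np.float64(0.0038), np.float64(-0.0035), 1]
[0, 0, 6.3, np.float64(-0.033), np.float64(0.0066), np.float64(-0.0032), 1]
[0, 0, 6.3, np.float64(-0.0321), np.float64(0.0094), np.float64(-0.003), 1]
[0, 0, 6.3, np.float64(-0.031), np.float64(0.012), np.float64(-0.0028), 1]
[0, 0, 6.3, np.float64(-0.0297), np.float64(0.0145), np.float64(-0.0025), 1]
[0, 0, 6.3, np.floa
[... 200 characters left out ...]
0.0018), 1]
[0, 0, 6.3, np.float64(-0.0228), np.float64(0.0232), np.float64(-0.0016), 1]
[0, 0, 6.3, np.float64(-0.0207), np.float64(0.025), np.float64(-0.0014), 1]
[0, 0, 6.3, np.float64(-0.0185), np.float64(0.0266), np.float64(-0.0011), 1]
[0, 0, 6.3, np.float64(-0.0162), np.float64(0.0281), np.float64(-0.0009), 1]
[0, 0, 6.3, np.float64(-0.0137), np.float64(0.0293), np.float64(-0.0006), 1]
[0, 0, 6.3, np.float64(-0.0112), np.float64(0.0304), np.float64(-0.0004), 1]
[0, 0, 6.3, np.float64(-0.0086), np.float64(0.0312), np.float64(-0.0002), 1]
[0, 0, 6.3, np.float64(-0.006), np.float64(0.0319), np.float64(0.0001), 1]
[0, 0, 6.3, np.float64(-0.0033), np.float64(0.0324), np.float64(0.0003), 1]
```

>>> {"name": "drive_tool", "arguments": {"rows": [[0,0,6.3,-0.0286,-0.0233,-0.0056,1],[0,0,6.3,-0.0302,-0.0204,-0.0054,1],[0,0,6.3,-0.0316,-0.0175,-0.005,1],[0,0,6.3,-0.0327,-0.0144,-0.005,1],[0,0,6.3,-0.0335,-0.0114,-0.0047,1],[0,0,6.3,-0.0341,-0.0083,-0.0044,1],[0,0,6.3,-0.0344,-0.0052,-0.0042,1],[0,0,6.3,-0.0344,-0.0022,-0.004,1]]}}

```text
time: 2.27
tool_pos: [0.3736, 0.3642, 0.2701]
tcp_rot: [1.867, 2.526, 0.001]
wrist_force: [0.5, -0.6, -0.4]
width: 1.001
grip_force: 0.0
```

>>> {"name": "drive_tool", "arguments": {"rows": [[0,0,6.3,-0.0342,0.0008,-0.0037,1],[0,0,6.3,-0.0337,0.0038,-0.0035,1],[0,0,6.3,-0.033,0.0066,-0.003,1],[0,0,6.3,-0.0321,0.0094,-0.003,1],[0,0,6.3,-0.031,0.012,-0.003,1],[0,0,6.3,-0.0297,0.0145,-0.0025,1],[0,0,6.3,-0.0282,0.0169,-0.0023,1],[0,0,6.3,-0.0266,0.0192,-0.002,1]]}}

```text
time: 2.93
tool_pos: [0.438, 0.1055, 0.2931]
tcp_rot: [2.765, 1.491, 0.002]
wrist_force: [1.3, -0.8, 0.7]
width: 1.003
grip_force: 0.0
```

>>> {"name": "drive_tool", "arguments": {"rows": [[0,0,6.3,-0.0248,0.0213,-0.002,1],[0,0,6.3,-0.0228,0.0232,-0.0016,1],[0,0,6.3,-0.0207,0.025,-0.0014,1],[0,0,6.3,-0.0185,0.0266,-0.001,1],[0,0,6.3,-0.0162,0.0281,-0.001,1],[0,0,6.3,-0.0137,0.0293,0,1],[0,0,6.3,-0.0112,0.0304,0,1],[0,0,6.3,-0.0086,0.0312,0,1]]}}

```text
time: 3.6
tool_pos: [0.4493, -0.1536, 0.2999]
tcp_rot: [3.137, 0.172, 0.001]
wrist_force: [0.8, 0.5, -0.1]
width: 0.999
grip_force: 0.0
```

>>> {"name": "drive_tool", "arguments": {"rows": [[0,0,6.3,-0.006,0.0319,0,1],[0,0,6.3,-0.0033,0.0324,0,1],[0,0,0,0,0,0,1],[0,0,0,0,0,0,1]]}}

```text
time: 3.93
tool_pos: [0.4436, -0.2181, 0.2995]
tcp_rot: [-3.137, 0.169, 0.0]
wrist_force: [0.6, -0.2, -0.7]
width: 0.997
grip_force: 0.0
```

```bash
python3 - <<'E'
from h import *
s=status.read_state();W=read_camera("wrist");save(W,"w1")
print(s["tool_pos"],R.from_rotvec(s["tcp_rot"]).as_matrix().round(3),s["q"])
for m in masks_of(W,"gauge"): print(m["score"],m["bbox"])
# predicted gauge points at yaw -6 deg
Rg=R.from_euler("z",-6,degrees=True).as_matrix();o=np.array([.444,-.217,0])
pts=np.array([[dx,dy,.164] for dx in(-.012,.012) for dy in(-.014,.014)]);print(proj(W,pts@Rg.T+o,s).round(1))
E
```

```text
[ 0.4435915  -0.21805604  0.29950392] [[ 0.994 -0.107 -0.   ]
 [-0.107 -0.994  0.   ]
 [-0.    -0.    -1.   ]] [-5.07424782e-01 -1.19497654e-01  1.88864667e+00  2.13768410e-04
  1.37280916e+00  1.17094971e+00]
0.75 [287.1, 25.9, 392.5, 82.3]
0.66 [232.6, 151.9, 324.8, 209.5]
0.66 [260.7, 241.0, 381.3, 389.6]
0.5 [463.7, 0.8, 486.7, 14.4]
[[293.8 211.2]
 [258.7 211.3]
 [294.  181.7]
 [258.1 181.8]]
```

View pics/w1.png

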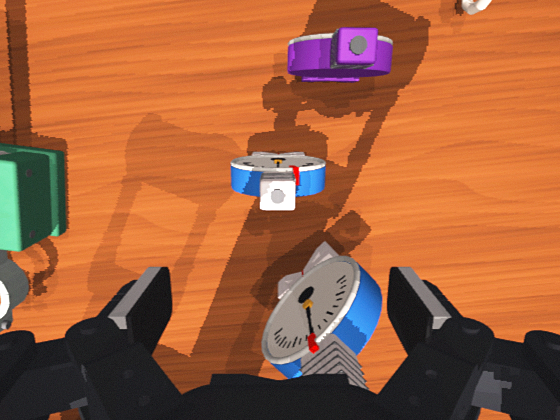

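The wrist view shows the small blue gauge with its grip top at ≈(277.5,195), close to the predicted (276,196.5), and its yaw matching the tool's. The red tab is at ≈(296,172), on the -y side. I'll refine the yaw and the mark angle.

```bash
cat >> h.py <<'E'
def red(p,box):
    h=cv2.cvtColor(p["color"],cv2.COLOR_RGB2HSV).astype(int); m=((h[...,0]<5)|(h[...,0]>174))&(h[...,1]>190)&(h[...,2]>120)
    q=np.zeros_like(m); q[box[1]:box[3],box[0]:box[2]]=1; return np.argwhere(m&q)[:,::-1]
E
python3 - <<'E'
from h import *
s=status.read_state();W=read_camera("wrist");c=W["color"]
h=cv2.cvtColor(c,cv2.COLOR_RGB2HSV).astype(int)
m=(h[...,1]<40)&(h[...,2]>190); m[:175]=0;m[215:]=0;m[:,:255]=0;m[:,300:]=0
r=cv2.minAreaRect(np.argwhere(m)[:,::-1].astype(np.float32));print(r)
g=onz(W,r[0],.164,s);print("grip",g)
# yaw from blue front rim: ends of dial
b=(h[...,0]>100)&(h[...,0]<118)&(h[...,1]>150)&(h[...,2]>90); b[:140]=0;b[212:]=0;b[:,:220]=0;b[:,340:]=0
for u in (236,244,252,304,312,320): v=np.where(b[:,u])[0];print(u,v.min(),v.max(),end=" | ")
print()
px=red(W,(225,140,335,215));print(len(px),px.min(0),px.max(0),px.mean(0))
Rg=R.from_euler("z",-6,degrees=True).as_matrix();o=np.array([g[0],g[1],0])
for a in (.2,.25,.3,.35,.4,.45,.5,.55,.6):
    e=np.array([0,-np.sin(a),np.cos(a)]);t=np.array([0,np.cos(a),np.sin(a)])
    q=[[x,0,.075]+rr*e+k*t for x,rr in ((.016,.038),(.016,.049),(.0,.049)) for k in (-.0025,.0025)]
    print(a,proj(W,np.array(q)@Rg.T+o,s).round(0).astype(int).tolist())
E
```

```text
((279.5, 195.0), (28.0, 35.0), 90.0)
grip [ 0.44538109 -0.21792332  0.164     ]
236 168 189 | 244 170 192 | 252 171 194 | 304 172 195 | 312 171 194 | 320 170 192 | 
76 [292 166] [300 184] [298.02631579 173.5       ]
0.2 [[290, 164], [285, 165], [293, 166], [288, 167], [293, 184], [288, 184]]
0.25 [[292, 164], [287, 165], [296, 166], [290, 166], [296, 184], [290, 184]]
0.3 [[294, 164], [289, 165], [298, 166], [293, 166], [298, 184], [293, 184]]
0.35 [[296, 164], [291, 164], [301, 166], [296, 166], [301, 184], [295, 184]]
0.4 [[298, 164], [293, 164], [303, 166], [298, 166], [303, 183], [298, 184]]
0.45 [[300, 164], [295, 164], [306, 166], [301, 166], [305, 183], [300, 184]]
0.5 [[301, 164], [297, 164], [308, 165], [303, 166], [308, 183], [303, 183]]
0.55 [[303, 164], [299, 164], [310, 165], [306, 166], [310, 182], [305, 183]]
0.6 [[305, 163], [300, 164], [312, 165], [308, 165], [312, 182], [307, 183]]
```

```bash
python3 - <<'E'
import cv2
a=cv2.imread("pics/w1.png")[145:215,225:335]
cv2.imwrite("pics/w1c.png",cv2.resize(a,(770,490),interpolation=cv2.INTER_CUBIC))
E
```

```text
(no output)
```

View pics/w1c.png

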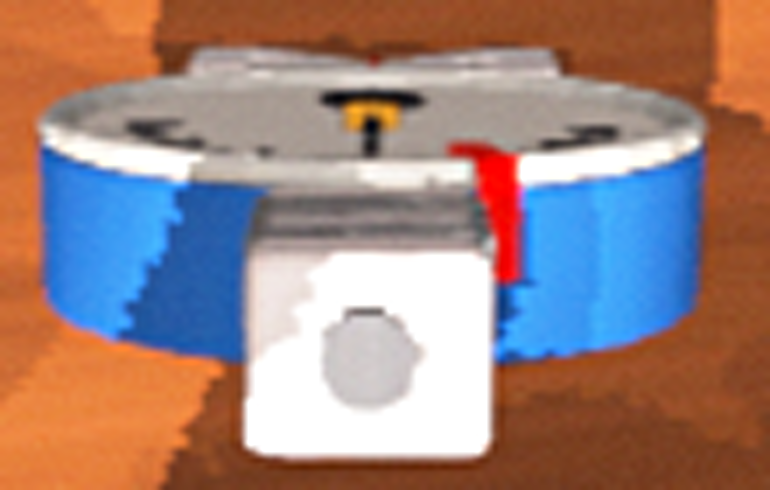

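The crop shows the grip centre at ≈(277.7,195.7), aligned with the image axes, and the tab on the front rim at u≈293.6–299.6, which gives a mark of about 0.36 rad. Descending now.

>>> {"name": "drive_tool", "arguments": {"rows": [[0,0,0,0.0015,-0.0015,0.035,1],[0,0,0,0,0,0.035,1],[0,0,0,0,0,0.035,1],[0,0,0,0,0,0.035,1],[0,0,0,0,0,0.02,1],[0,0,0,0,0,0.014,1],[0,0,0,0,0,0,1],[0,0,0,0,0,0,1]]}}

```text
time: 4.75
tool_pos: [0.4454, -0.2139, 0.1251]
tcp_rot: [-3.137, 0.161, 0.003]
wrist_force: [0.4, 0.1, 0.0]
width: 1.004
grip_force: 0.0
```

>>> {"name": "drive_tool", "arguments": {"rows": [[0,0,0,0,0,0,0],[0,0,0,0,0,0,0],[0,0,0,0,0,0,0],[0,0,0,0,0,0,0],[0,0,0,0,0,0,0],[0,0,0,0,0,0,0]], "force": 60}}

```text
time: 5.25
tool_pos: [0.4464, -0.216, 0.1267]
tcp_rot: [3.136, -0.165, 0.003]
wrist_force: [-0.2, -0.8, 4.7]
width: 0.318
grip_force: 60.0
```

>>> {"name": "drive_tool", "arguments": {"rows": [[0,0,0,0,0,-0.01,0],[0,0,0,0,0,-0.025,0],[0,0,0,0,0,-0.03,0],[0,0,0,0,0,-0.03,0],[0,0,0,0,0,-0.03,0],[0,0,0,0,0,-0.015,0],[0,0,0,0,0,0,0],[0,0,0,0,0,0,0]]}}

```text
time: 5.92
tool_pos: [0.4455, -0.2153, 0.2658]
tcp_rot: [3.137, -0.165, 0.001]
wrist_force: [-0.0, -0.5, -5.3]
width: 0.325
grip_force: 60.1
```

```bash
python3 - <<'E'
from h import *
s=status.read_state();W=read_camera("wrist");s2=status.read_state();S=read_camera("side")
M=R.from_rotvec(s["tcp_rot"]).as_matrix();print(s["tool_pos"],s2["tool_pos"],M.round(3),s["wrist_force"],s["width"])
save(W,"w2");save(S,"s2")
a=cv2.resize(W["color"][60:360,140:440],(600,600),interpolation=cv2.INTER_CUBIC)
cv2.imwrite("pics/w2c.png",a[:,:,::-1])
px=red(W,(140,60,440,360));print(len(px),px.min(0),px.max(0),px.mean(0))
E
```

```text
[ 0.44553984 -0.21531554  0.26577039] [ 0.44464413 -0.21482777  0.26410683] [[ 0.994 -0.105  0.001]
 [-0.105 -0.994 -0.   ]
 [ 0.001  0.    -1.   ]] [-1.48417899e-04 -5.21037252e-01 -5.30566582e+00] 0.3254817099991095
288 [279 188] [323 253] [313.94791667 240.05902778]
```

View pics/w2c.png

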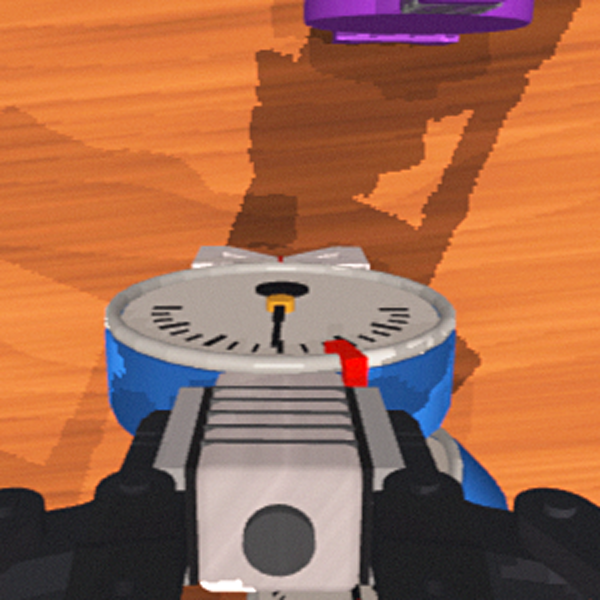

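The gauge is held squarely in the gripper: grip top face at crop (190–363, 448–590), dial centred at u≈281, and the red tab from (325–348,342) to (345–368,386). I'll fit the in-hand pose and the mark angle.

```bash
cat > fit.py <<'E'
from h import *
from scipy.optimize import least_squares
import pickle
def fit(mount,K,ob,prior=(0,0,125.5,0,0,0)):
    iM=np.linalg.inv(mount)
    def pr(X):
        c=(X/1000)@iM[:3,:3].T+iM[:3,3]; c=c*[1,-1,-1]; u=c@K.T; return u[:,:2]/u[:,2:]
    def tool(p,g):  # gauge mm -> tool mm
        t=R.from_euler("xyz",p[3:6]).apply(g-np.array([0,0,p[2]])); return t*[1,-1,-1]+[p[0],p[1],0]
    def mk(m):
        e=np.array([0,-np.sin(m),np.cos(m)]);t=np.array([0,-np.cos(m),-np.sin(m)]);c=np.array([0,0,75])
        return [c+[16,0,0]+38*e-2.5*t,c+[16,0,0]+38*e+2.5*t,c+[16,0,0]+48.5*e-2.5*t,c+[16,0,0]+48.5*e+2.5*t]
    def res(p,full=False):
        g=np.array([[12,14,164],[12,-14,164],[-12,14,164],[-12,-14,164]]+mk(p[6]),float)
        th=np.linspace(0,2*np.pi,180); ring=np.c_[np.full(180,13.),48*np.sin(th),75+48*np.cos(th)]
        u=pr(tool(p,g)); r=pr(tool(p,ring))
        e=np.r_[(u-ob["pts"]).ravel(),r[:,0].min()-ob["L"],r[:,0].max()-ob["R"]]
        if full: return e
        return np.r_[e,(p[:3]-prior[:3])/2,(p[3:6]-np.array(prior[3:6]))/.02]
    f=least_squares(res,np.r_[prior,.36],loss="soft_l1"); return f.x,res(f.x,True)
E
python3 - <<'E'
from fit import *
W=read_camera("wrist")
o=lambda a:np.array(a,float)/2-.25+[140,60]
ob=dict(pts=o([(195,448),(362,448),(190,590),(363,592),(325,342),(347,341),(342,358),(367,357)]),L=106/2+140,R=456/2+140)
x,e=fit(np.array(W["mount"]),np.array(W["intrinsics"]),ob);print(x.round(3),e.round(1))
pickle.dump(x,open("grip.pkl","wb"))
# band refined, both fixed cameras
S=read_camera("side");P=read_camera("top")
for n,p,b in (("S",S,(262,190,290,212)),("T",P,(244,198,266,220))):
    c=p["color"][b[1]:b[3],b[0]:b[2]].astype(int); w=np.clip(c[...,0]-c[...,2]-40,0,None)*(c[...,0]>180)*(c[...,1]>110)
    yy,xx=np.mgrid[b[1]:b[3],b[0]:b[2]]; print(n,(w*xx).sum()/w.sum(),(w*yy).sum()/w.sum(),(w>0).sum())
    cv2.imwrite(f"pics/band{n}.png",cv2.resize(p["color"][b[1]-8:b[3]+8,b[0]-8:b[2]+8],(400,400),interpolation=cv2.INTER_NEAREST)[:,:,::-1])
E
```

```text
[-8.55000e-01  1.27100e+00  1.23992e+02 -1.20000e-02  8.90000e-02
 -7.00000e-03  3.40000e-01] [-2.8  0.9  1.9  1.8  1.  -1.5 -0.7 -1.5  0.3  1.3 -0.7  1.   1.1 -0.9
 -0.8 -1.3 -1.   0.9]
S 275.99780319986735 198.6330100306723 249
T 253.27270135424092 207.928011404134 152
```

```bash
python3 - <<'E'
from fit import *
x=pickle.load(open("grip.pkl","rb"))
for r in plan([.4455,-.2153,.2658],-6,[.517,.087,.258],-13.75,11): print([float(v) for v in r])
s=status.read_state();S=read_camera("side");M=R.from_rotvec(s["tcp_rot"]).as_matrix()
def world(p,g): return (R.from_euler("xyz",p[3:6]).apply(g-np.array([0,0,p[2]]))*[1,-1,-1]+[p[0],p[1],0])/1000@M.T+s["tool_pos"]
th=np.linspace(0,2*np.pi,60)
g=np.vstack([np.c_[np.full(60,-12.),48*np.sin(th),75+48*np.cos(th)],[[i,j,k] for i in(-15,15) for j in(-30,30) for k in(0,29)],[[i,j,164] for i in(-12,12) for j in(-14,14)]])
im=S["color"].copy(); im=cv2.resize(im,None,fx=4,fy=4,interpolation=cv2.INTER_CUBIC)
y=x.copy();y[4]=0
for p,c in ((y,(0,255,0)),(x,(255,255,0))):
    u=proj(S,world(p,g)); 
    for q in u: cv2.circle(im,tuple(((q+.5)*4).astype(int).tolist()),2,c,-1)
b=(u.min(0)*4-60).astype(int); cv2.imwrite("pics/ov.png",im[b[1]:b[1]+500,b[0]:b[0]+400][:,:,::-1])
E
python3 -c "
import cv2,numpy as np
a=cv2.imread('pics/ov.png');print(a.shape)
o=np.zeros((500,800,3),np.uint8);o[:a.shape[0],:a.shape[1]]=a
o[:400,400:]=cv2.imread('pics/bandT.png');cv2.imwrite('pics/ov2.png',o)"
```

```text
[0.0, 0.0, 0.7, 0.0036, -0.028, 0.0007, 1.0]
[0.0, 0.0, 0.7, 0.0032, -0.0281, 0.0007, 1.0]
[0.0, 0.0, 0.7, 0.0029, -0.0281, 0.0007, 1.0]
[0.0, 0.0, 0.7, 0.0026, -0.0281, 0.0007, 1.0]
[0.0, 0.0, 0.7, 0.0022, -0.0282, 0.0007, 1.0]
[0.0, 0.0, 0.7, 0.0019, -0.0282, 0.0007, 1.0]
[0.0, 0.0, 0.7, 0.0015, -0.0282, 0.0007, 1.0]
[0.0, 0.0, 0.7, 0.0012, -0.0282, 0.0007, 1.0]
[0.0, 0.0, 0.7, 0.0008, -0.0282, 0.0007, 1.0]
[0.0, 0.0, 0.7, 0.0005, -0.0282, 0.0007, 1.0]
[0.0, 0.0, 0.7, 0.0001, -0.0282, 0.0007, 1.0]
(500, 400, 3)
```

View pics/ov2.png

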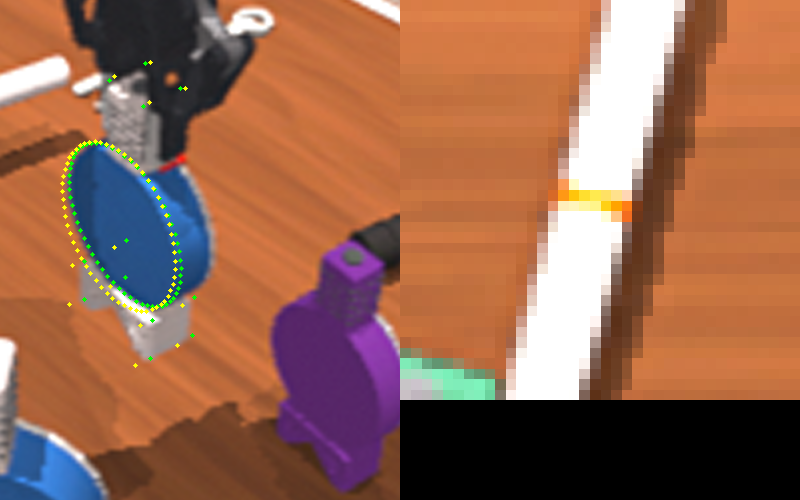

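The overlay shows the gauge hanging upright: the green (no-pitch) outline fits the case and saddle. The pitch in the fit was a camera-mount artefact. The ring centre in the top view is ≈(253.9,208.6). Carrying the gauge over to short of the ring.

>>> {"name": "drive_tool", "arguments": {"rows": [[0,0,0.7,0.002,-0.015,0,0],[0,0,0.7,0.003,-0.028,0,0],[0,0,0.7,0.003,-0.028,0.001,0],[0,0,0.7,0.003,-0.028,0.001,0],[0,0,0.7,0.002,-0.028,0.001,0],[0,0,0.7,0.002,-0.028,0.001,0],[0,0,0.7,0.002,-0.028,0.001,0],[0,0,0.7,0.0015,-0.028,0.001,0]]}}

```text
time: 6.88
tool_pos: [0.4952, -0.0081, 0.2586]
tcp_rot: [3.125, -0.319, -0.002]
wrist_force: [0.8, -0.3, -5.1]
width: 0.321
grip_force: 60.6
```

>>> {"name": "drive_tool", "arguments": {"rows": [[0,0,0.7,0.001,-0.028,0.001,0],[0,0,0.7,0.001,-0.028,0.001,0],[0,0,0.7,0,-0.028,0,0],[0,0,0.1,0,-0.014,0,0],[0,0,0,0,0,0,0],[0,0,0,0,0,0,0],[0,0,0,0,0,0,0]]}}

```text
time: 7.47
tool_pos: [0.5182, 0.0852, 0.2568]
tcp_rot: [3.118, -0.377, -0.002]
wrist_force: [-0.6, 0.7, -4.0]
width: 0.32
grip_force: 60.9
```

```bash
python3 - <<'E'
from fit import *
s=status.read_state();W=read_camera("wrist");save(W,"w3")
print(s["tool_pos"],np.degrees(np.arctan2(*R.from_rotvec(s["tcp_rot"]).as_matrix()[1::-1,0])),s["wrist_force"])
cv2.imwrite("pics/w3c.png",cv2.resize(W["color"][0:330,110:550],(800,600),interpolation=cv2.INTER_CUBIC)[:,:,::-1])
E
```

```text
[0.51822346 0.0852115  0.25679575] -13.802159135667434 [-0.56730853  0.71429893 -3.95781005]
```

View pics/w3c.png

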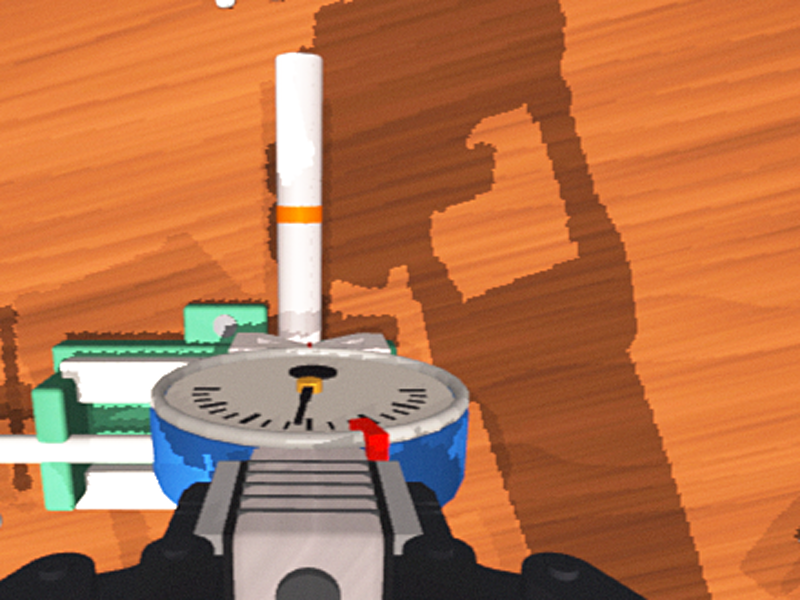

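```bash
python3 - <<'E'
from fit import *
s=status.read_state();W=read_camera("wrist")
b=onz(W,(274.4,117.4),.073,s); e=onz(W,(110+299.3/1.818-.3,57/1.818-.3),.068,s); n=onz(W,(110+300/1.818-.3,320/1.818-.3),.073,s)
print("band",b,"end",e,"dist",np.linalg.norm((e-b)[:2]),"heading",np.degrees(np.arctan2(*(e-n)[1::-1])))
M=R.from_rotvec(s["tcp_rot"]).as_matrix()
# tool-frame offset of band, and from top-camera band
for B in (b,np.array([.5760,.0729,.073])): print("in tool",(M.T@(B-s["tool_pos"])).round(4))
def pr(g,dx=0,dy=0): 
    t=(np.array(g,float)-[0,0,125.5])*[1,-1,-1]+[dx,dy,0]; u=proj(W,t/1000@M.T+s["tool_pos"],s); return ((u+.3-[110,0])*1.818).round(0)
print("saddle front top/apex/feet",pr([[15,30,29],[15,-30,29],[15,0,20],[15,30,0],[15,-30,0],[16,48,75],[16,-48,75],[12,14,164],[12,-14,164]]).tolist())
E
```

```text
band [0.5768054  0.07322388 0.073     ] end [0.64449339 0.05634432 0.068     ] dist 0.06976091054272263 heading -13.904264477478346
in tool [ 0.0598 -0.0028  0.1839]
in tool [ 0.0591 -0.0023  0.1839]
saddle front top/apex/feet [[224.0, 346.0], [386.0, 345.0], [305.0, 340.0], [233.0, 330.0], [378.0, 330.0], [146.0, 376.0], [462.0, 376.0], [223.0, 533.0], [382.0, 532.0]]
```

The view shows the bar vertical in the image (yaw matched to ≈0.1°) and the ring at crop (299.5,214), so it is ≈59.5 mm ahead. The gauge sits ≈1.7 mm to tool +y. Moving above the ring.

>>> {"name": "drive_tool", "arguments": {"rows": [[0,0,0,0.02,-0.0025,0,0],[0,0,0,0.02,-0.002,0,0],[0,0,0,0.0195,0,0,0],[0,0,0,0,0,0.025,0],[0,0,0,0,0,0.022,0],[0,0,0,0,0,0,0],[0,0,0,0,0,0,0],[0,0,0,0,0,0,0]]}}

```text
time: 8.23
tool_pos: [0.578, 0.0753, 0.2115]
tcp_rot: [-3.118, 0.379, -0.001]
wrist_force: [-0.3, -0.1, -3.4]
width: 0.322
grip_force: 60.9
```

```bash
python3 - <<'E'
from fit import *
s=status.read_state();W=read_camera("wrist")
print(s["tool_pos"],s["wrist_force"])
M=R.from_rotvec(s["tcp_rot"]).as_matrix(); B=np.array([.5765,.0730,.073])
print("band in tool",(M.T@(B-s["tool_pos"])).round(4))
S=read_camera("side");P=read_camera("top")
a=cv2.resize(W["color"][30:280,150:410],(416,400),interpolation=cv2.INTER_CUBIC)
b=cv2.resize(S["color"][140:260,220:330],(367,400),interpolation=cv2.INTER_CUBIC)
cv2.imwrite("pics/w4.png",np.hstack([a,b])[:,:,::-1])
E
```

```text
[0.57796858 0.07533035 0.21153074] [-0.28388715 -0.08879536 -3.42451437]
band in tool [-0.001   0.0026  0.1385]
```

View pics/w4.png

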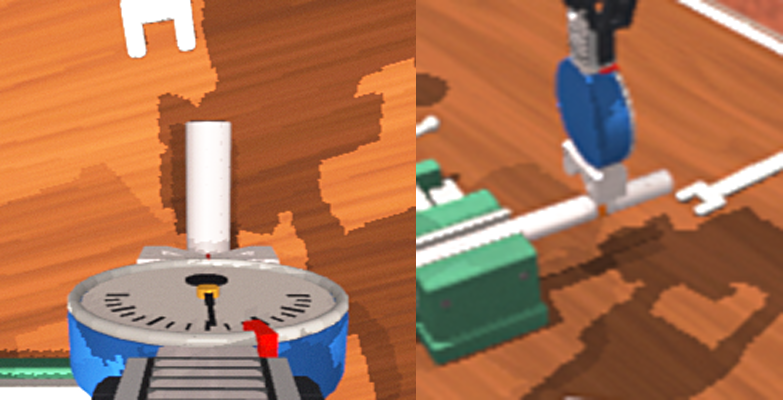

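Bar, V apex and dial are all on u≈208 in the wrist crop, and the ring peeks out from under the saddle in the side crop. Lowering and feeling for contact.

>>> {"name": "drive_tool", "arguments": {"rows": [[0,0,0,0,0,0.012,0],[0,0,0,0,0,0.01,0],[0,0,0,0,0,0.002,0],[0,0,0,0,0,0,0],[0,0,0,0,0,0,0]]}}

```text
time: 8.8
tool_pos: [0.5772, 0.076, 0.1859]
tcp_rot: [3.119, -0.378, -0.002]
wrist_force: [-0.0, -0.8, -3.4]
width: 0.322
grip_force: 61.2
```

>>> {"name": "drive_tool", "arguments": {"rows": [[0,0,0,0,0,0.001,0],[0,0,0,0,0,0.001,0],[0,0,0,0,0,0,0]]}}

```text
time: 9.05
tool_pos: [0.5778, 0.0759, 0.1847]
tcp_rot: [3.119, -0.378, 0.001]
wrist_force: [0.1, -0.1, -4.2]
width: 0.325
grip_force: 61.0
```

>>> {"name": "drive_tool", "arguments": {"rows": [[0,0,0,0,0,0.001,0],[0,0,0,0,0,0,0]]}}

```text
time: 9.22
tool_pos: [0.5779, 0.0757, 0.1843]
tcp_rot: [3.118, -0.378, 0.001]
wrist_force: [-0.4, -1.1, -1.0]
width: 0.323
grip_force: 61.7
```

>>> {"name": "drive_tool", "arguments": {"rows": [[0,0,0,0,0,0.001,0],[0,0,0,0,0,0,0]]}}

```text
time: 9.38
tool_pos: [0.5781, 0.0756, 0.1841]
tcp_rot: [3.118, -0.378, 0.002]
wrist_force: [-2.4, -1.7, 4.1]
width: 0.319
grip_force: 62.3
```

>>> {"name": "drive_tool", "arguments": {"rows": [[0,0,0,0,0,0.0005,0],[0,0,0,0,0,0,0],[0,0,0,0,0,0,0]]}}

```text
time: 9.63
tool_pos: [0.5781, 0.0756, 0.1841]
tcp_rot: [3.118, -0.378, 0.003]
wrist_force: [-3.4, -1.9, 7.5]
width: 0.323
grip_force: 62.5
```

Seated: contact ≈11 N, TCP z 0.184, so the lever to the bar axis is ≈0.122 m, with small lateral forces. I'll ease off slightly and rock -20° about the bar axis.

>>> {"name": "drive_tool", "arguments": {"rows": [[0,0,0,0,0,-0.0015,0],[-2,0,0,0,-0.0043,0,0],[-2,0,0,0,-0.0043,0.0001,0],[-2,0,0,0,-0.0043,0,0],[-2,0,0,0,-0.0043,0.0001,0],[-2,0,0,0,-0.0042,0,0],[0,0,0,0,0,0,0]]}}

```text
time: 10.22
tool_pos: [0.5832, 0.0967, 0.182]
tcp_rot: [2.944, -0.353, -0.031]
wrist_force: [-1.1, -4.4, 2.4]
width: 0.324
grip_force: 61.8
```

>>> {"name": "drive_tool", "arguments": {"rows": [[-2,0,0,0,-0.0043,0.0001,0],[-2,0,0,0,-0.0043,0.0001,0],[-2,0,0,0,-0.0043,0.0001,0],[-2,0,0,0,-0.0043,0,0],[-2,0,0,0,-0.0042,0.0001,0],[0,0,0,0,0,0,0],[0,0,0,0,0,0,0]]}}

```text
time: 10.8
tool_pos: [0.5878, 0.1163, 0.1765]
tcp_rot: [2.774, -0.335, -0.059]
wrist_force: [-0.2, -3.2, 1.2]
width: 0.317
grip_force: 61.7
```

>>> {"name": "drive_tool", "arguments": {"rows": [[0,0,0,0,0,0,0],[0,0,0,0,0,0,0],[0,0,0,0,0,0,0],[0,0,0,0,0,0,0],[0,0,0,0,0,0,0],[0,0,0,0,0,0,0],[0,0,0,0,0,0,0],[0,0,0,0,0,0,0]]}}

```text
time: 11.47
tool_pos: [0.5877, 0.1164, 0.1765]
tcp_rot: [2.774, -0.336, -0.059]
wrist_force: [-0.8, -4.8, 2.0]
width: 0.319
grip_force: 61.5
```

```bash
python3 - <<'E'
from fit import *
s=status.read_state();W=read_camera("wrist");S=read_camera("side")
M=R.from_rotvec(s["tcp_rot"]).as_matrix();print(s["tool_pos"],M.round(3),s["wrist_force"])
ax=s["tool_pos"]+M[:,2]*.1221;print("axis pt",ax,"want z .062; lean",np.arctan2(-M[1,2],-M[2,2]),np.arccos(-M[2,2]))
bd=np.array([np.cos(np.radians(-13.85)),np.sin(np.radians(-13.85)),0]);n=np.array([-bd[1],bd[0],0]);d=ax-[.5765,.073,.062];print("along",d@bd,"across",d@n)
save(W,"w5");cv2.imwrite("pics/w5c.png",cv2.resize(W["color"][150:270,180:380],(800,480),interpolation=cv2.INTER_CUBIC)[:,:,::-1])
E
```

```text
[0.58771304 0.11637857 0.17647678] [[ 0.971 -0.224 -0.082]
 [-0.239 -0.912 -0.333]
 [ 0.     0.342 -0.94 ]] [-0.80321146 -4.77394606  2.02649488]
axis pt [0.57775828 0.07576693 0.0617597 ] want z .062; lean 0.3402477232119808 0.3495299201686579
along 0.0005593513478874902 across 0.0029876908109891403
```

View pics/w5c.png

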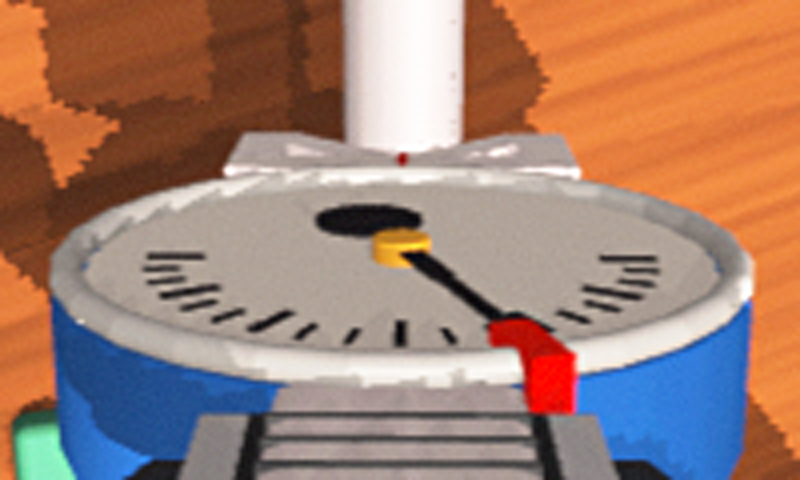

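The wrist view shows the pointer from (415,255) running into the red tab, whose inner end is at ≈(513,323), so it is practically on the mark. I'll compute the small residual on the dial plane.

```bash
python3 - <<'E'
from fit import *
W=read_camera("wrist");im=cv2.imread("pics/w5.png")
Mt=np.array(W["mount"]);K=np.array(W["intrinsics"])
def onx(uv,x,pc=None):
    u=np.array(uv,float)/4-.4+[180,150]; d=np.linalg.inv(K)@[u[0],u[1],1]; d=Mt[:3,:3]@(d*[1,-1,-1]); o=Mt[:3,3]
    p=o+d*(x-o[0])/d[0]; return p*1000
for x in (.012,.014,.016):
    pts=dict(t0=(402,333),tl20=(307,331),tl30=(270,321),tl60=(186,290),tr60=(628,293),tr40=(574,317),rimL=(50,285),rimR=(752,285),tabA=(490,326),tabB=(537,322),p0=(418,258),p1=(498,314))
    q={k:onx(v,x) for k,v in pts.items()}
    print(x,{k:v[1:].round(1).tolist() for k,v in q.items()})
    c=np.array([(q["tl60"]+q["tr60"])[1]/2, 0]); # centre y from symmetric ticks
    r=(q["tr60"]-q["tl60"])[1]/2/np.sin(np.pi/3); c[1]=q["t0"][2]+r
    for k in ("t0","tl20","tl30","tr40","tabA","tabB"):
        v=q[k][1:]-c; print(k,round(float(np.degrees(np.arctan2(v[0],-v[1]))),1),round(float(np.hypot(*v)),1),end="; ")
    v=(q["p1"]-q["p0"])[1:];print("pointer",np.degrees(np.arctan2(v[0],-v[1])))
E
```

```text
0.012 {'t0': [1.7, 18.6], 'tl20': [-9.5, 19.4], 'tl30': [-14.2, 23.0], 'tl60': [-26.0, 35.1], 'tr60': [30.6, 33.7], 'tr40': [22.6, 24.3], 'rimL': [-44.0, 37.3], 'rimR': [47.2, 36.9], 'tabA': [12.2, 21.1], 'tabB': [18.0, 22.5], 'p0': [4.0, 49.3], 'p1': [13.5, 25.5]}
t0 -1.0 32.7; tl20 -20.3 34.1; tl30 -30.2 32.8; tr40 37.0 33.8; tabA 18.1 31.8; tabB 28.5 32.8; pointer 21.592320908690883
0.014 {'t0': [1.7, 13.0], 'tl20': [-9.1, 13.7], 'tl30': [-13.6, 17.2], 'tl60': [-25.1, 29.0], 'tr60': [29.6, 27.5], 'tr40': [21.9, 18.5], 'rimL': [-42.4, 31.1], 'rimR': [45.6, 30.7], 'tabA': [11.8, 15.4], 'tabB': [17.4, 16.7], 'p0': [3.9, 42.6], 'p1': [13.1, 19.6]}
t0 -1.0 31.6; tl20 -20.3 32.9; tl30 -30.2 31.7; tr40 37.0 32.6; tabA 18.1 30.7; tabB 28.5 31.7; pointer 21.592320908690898
0.016 {'t0': [1.7, 7.4], 'tl20': [-8.8, 8.1], 'tl30': [-13.1, 11.5], 'tl60': [-24.1, 22.8], 'tr60': [28.6, 21.4], 'tr40': [21.1, 12.7], 'rimL': [-40.9, 24.8], 'rimR': [44.0, 24.5], 'tabA': [11.5, 9.7], 'tabB': [16.8, 11.0], 'p0': [3.8, 36.0], 'p1': [12.6, 13.8]}
t0 -1.0 30.4; tl20 -20.3 31.7; tl30 -30.2 30.5; tr40 37.0 31.5; tabA 18.1 29.6; tabB 28.5 30.5; pointer 21.592320908690876
```

All the estimates of the mark (19.5–20.6°) agree with the 20.0° lean. The side force (-4.8 N in y) shows one flank carrying the load, so I'll shift 1 mm to relieve it and press a little more.

>>> {"name": "drive_tool", "arguments": {"rows": [[0,0,0,0,0.001,0.001,0],[0,0,0,0,0,0.0005,0],[0,0,0,0,0,0,0],[0,0,0,0,0,0,0],[0,0,0,0,0,0,0],[0,0,0,0,0,0,0]]}}

```text
time: 12.12
tool_pos: [0.5878, 0.116, 0.1766]
tcp_rot: [2.776, -0.337, -0.057]
wrist_force: [0.2, -2.3, 6.7]
width: 0.317
grip_force: 62.2
```

>>> {"name": "drive_tool", "arguments": {"rows": [[0,0,0,0,0,0,0],[0,0,0,0,0,0,0],[0,0,0,0,0,0,0],[0,0,0,0,0,0,0],[0,0,0,0,0,0,0],[0,0,0,0,0,0,0],[0,0,0,0,0,0,0],[0,0,0,0,0,0,0]]}}

```text
time: 12.78
tool_pos: [0.5878, 0.1161, 0.1766]
tcp_rot: [2.776, -0.337, -0.057]
wrist_force: [0.0, -1.4, 6.1]
width: 0.315
grip_force: 62.2
```

```bash
python3 -c "
from workcell import workorder
print(workorder.finish_job())"
```

```text
the job is handed in; nothing more can be done
None
```

The job is handed in; the hand-in call gave no verdict. The gauge is held on the bar at about 10 N contact, within about 1–2 mm of the orange ring by my measurements, dial to the free end. It is leaned 20° so the pointer rests on the red mark, which I measured at 19.5–20.6°.

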